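# Hold the glass spice jar in the check-lamp's beam

### The arm

A 6-joint arm with a two-finger parallel gripper is mounted at the origin on the work surface. World frame = base frame: x ahead of the robot, y to its left, z up, the work surface at z = 0. Lengths are in m, angles in rad, forces in N, time in s.
With the tool pointing down it reaches from about 0.4 to 0.925 m from the base axis. Payload 3.4 kg.
Tool frame: the origin (TCP) lies on the centre line of the jaws, within the pads' length; the fingertips stand 25 mm ahead of it and the grasp point (between the pads) lies 6 mm ahead of it; z points along the fingers, y is the line along which they close (so a half turn about z gives the same grasp; the last joint's range is limited). The gripper opens to 85 mm and grips with 20 to 120 N. Pads are 22 mm wide; open, the fingers measure 114 mm over their backs; the gripper's body (76 mm by 85 mm) begins 54 mm behind the grasp point. The pads swing forward as they close: fully open they stand 13 mm farther back than shut.
Start: joints at [1.185, 0.307, 1.506, -0, 1.328, -0.073], TCP at [0.176, 0.547, 0.256] pointing down, gripper open.
Joint ranges: [-3.12, 3.12], [-1.05, 2.28], [0.14, 2.33], [-1.42, 4.57], [0.1, 2.73], [-2.68, 2.68]. Speed limits (rad/s): [2.57, 2.57, 3.14, 3.14, 3.14, 3.14].

### API

Orientations are given as a unit quaternion [w, x, y, z].
In Python, from cell import bot, imaging, models gives the robot as it stands.
- The arm moves only by the shell command python3 -m handwheel 'ROWS' [FORCE]. ROWS is JSON, a list of rows, each a list of 3 entries, a list of its own where there are three numbers: the closure, from 0 (fully open) to 1 (shut), then the shift along the tool's x, y, z in mm, then the turn about the tool's z in rad. A call has 1 to 20 rows; each row is the pose to reach, as a shift and turn from the pose commanded when the call began, along the tool's axes at that moment; what a row does not reach only later rows make up. A row lasts 1/8 s, in which the tool goes at most 62.5 mm and 10.7 degrees, less where a joint would pass 70% of its speed; a pose out of reach is approached as far as the arm can. A call with a gripper value outside its range is refused whole. The fingers move at their own pace and stop on an object; FORCE is the grip in N (left out, the last holds). Time passes only in rows, so rows that repeat a pose let the fingers close. It gives the time, the measured TCP pose, the force, the opening and the grip force at its end, in the units of the state.
- bot.get_state(): the state, without advancing time (a new reading comes with each control period).
- imaging.grab_frame(name): name is "scene" or "top" or "wrist"; returns a dict with "image" (420x560x3 uint8, red, green, blue), "z_map" (420x560 float32, m along the optical axis (not along the pixel's ray), 0 where there is no reading), "fx", "fy", "cx", "cy" (pixels), "extrinsics" (4x4, takes a point from world to camera coordinates); the wrist camera has in their place "hand_eye" (4x4, takes a point from camera to tool coordinates, whose origin is the TCP and whose axes are the flange's). Camera axes: x right, y down, z forward; pixel columns grow to the right and rows downward; lengths in m; the calibration is good to about 2 mm. A picture is of the moment at which its call begins: read the wrist's pose just before it.
- bot.close_job(): hands the job in; it is judged then, once.
Trained networks look in the newest picture that a camera, given by its name, has taken for a name from the list of things; names that differ only in an ending like _2 or _b are one class to them, and where a whole thing is asked for, a point or a joint stands for the part that bears it (a point fixed in the world has none). Each returns a list of dicts, best first, with "p" (0 to 1); they miss things now and then, are a little off and sometimes report something else, mostly with a low value. They report only what shows in the picture. A call takes as long as a camera call.
- models.search_frame(camera, thing): "rect" ([left, top, right, bottom] in pixels, round what is visible of it).
- models.masks_of(camera, thing): "region" (420x560 bool, what is visible of it) and "rect" ([left, top, right, bottom] in pixels, round what is visible of it).
- models.place_of(camera, thing): "location" ([column, row] in pixels: a listed point, or the origin of a listed thing).
The state is a dict: "time_s": time; "joints": joint angles; "joint_velocities": joint speeds; "joint_torque": joint torques, N m; "position": TCP position; "tcp_rot": TCP orientation; "force": force on the tool from outside, world axes, zero at the start; "ft_torque": the same for the moment, N m; "opening": finger opening in m; "gripper_force": force on a finger pad.
Only numpy, scipy, OpenCV 4.12 (cv2) and the standard library are available. Lean on these libraries where they do the work, as an engineer would, in place of code of your own. Each camera call takes 0.05 s, during which the arm holds its last target. There are 200 camera calls.

### The job

Check the empty rectangular spice jar for cracks: first lift the canister by its handle off the lamp stand, where it blocks the light, and set it down gently, upright and wholly on the round cork mat. Then take the rectangular jar out of the organiser with the fingers only on its two frosted long sides, never on its clear ends or its stopper, and hold it upright in the air in the lamp's beam, centred on the beam about half-way between lamp and screen, with its clear ends facing lamp and screen square on. Finish while holding it there, still in the grip; do not drop anything and leave the other things alone.

Things in the scene. Friction and masses are not known exactly. Their poses are not given: they have to be found in the camera images.
- stand: fixed lamp stand; origin on the work surface under its round pedestal (radius 45, top 20 mm high). Base 110 x 215 mm, 8 thick, y -88 to +128. Lamp head (lying cylinder 44 mm across, top 122 mm high) at y +70 to +120; upright white screen 90 wide, 122 mm high at y -75 to -81. The level beam runs along the stand's y, 100 mm above the work surface
- beam (a point): the point on the beam half-way between lamp and screen, 100 mm above the stand's origin; same axes as the stand (beam along y)
- canister: loose closed steel canister, 0.25 to 0.5 kg, 77 mm across, 85 mm high to the top of its lid, with a strap handle over the lid; it starts on the stand's pedestal. Origin at the centre of its underside, z up.
- canister_handle (a point): centre of the canister handle's top bar, 123 mm above the canister's underside. The bar lies along the canister's x: 70 mm long (62 mm clear between its two posts), 12 mm wide (along y), 8 mm high; 34 mm free between it and the lid.
- mat: fixed round cork mat, 130 mm across, 4 mm thick, on one side of the stand (left or right); origin at the centre of its underside
- organiser: fixed low clear plastic tray on the other side of the stand, 163 mm along x, 63 mm along y, rim 15 mm high, inner floor 3 mm high; two square pockets 57 mm wide centred at x -50 and +50 mm, one holding the rectangular jar, one the round jar. Origin at the centre of its underside
- jar_mid (a point): centre of the loose rectangular glass jar, half-way up (40 mm over its underside); 0.13 kg, 80 mm high: glass 70 mm, cork stopper 30 x 18 x 10 mm on top. Long sides (facing +y and -y, 36 mm long, 28 mm apart) are frosted and finely ribbed, all of the lower 70 mm; short ends (facing +x and -x, 40 mm apart) are clear. z up. Either way round is alike. Stands in its pocket at varied yaw
- jar_frost_a: the frosted long side facing +y of the jar (origin at the centre of the jar's underside, jar's axes)
- jar_frost_b: the frosted long side facing -y of the jar (origin and axes as above)
- jar_clear: the two clear short ends of the jar, not to be touched by the fingers (origin at the centre of the jar's underside, jar's axes)
- jar_stopper: the jar's cork stopper, not to be touched by the fingers (origin at the centre of the jar's underside, jar's axes)
- jar: the whole rectangular jar (origin at the centre of its underside, axes as for its centre point)
- round_jar: bystander: round glass jar, 42 mm across, 70 mm high, in the organiser's other pocket; origin at its underside
- screw_canister: bystander: clear plastic canister with a screw lid, 90 mm across, 90 mm high, far side of the work surface
- tongs: bystander: steel tongs, about 220 mm long, lying on the far side
- spoon: bystander: green silicone spoon, 240 mm long, lying on the far side

How it is judged:
By the outcome, as a careful person would: the job done as asked, in the order asked, and still so for the second after the job is handed in, while the arm keeps its last pose, push and grip.
It also fails if it takes over 64 s, if anything falls off the work surface, if the arm or the gripper's body presses on something with over 40 N, if the wrist force passes 120 N, or if a joint passes its speed limit or range.

## Working session

There is one attempt and no reset: what is moved stays moved. The work goes in short steps, Python scripts to look and compute and a shell command to move; the robot and the scene stay as the last step left them, time stands still between calls to the robot, and variables do not carry over. Pictures are saved under pics/ and viewed, at most 12 in all, crops included, and the job is handed in when it is done.

```bash
ls; mkdir -p pics
cat > h.py <<'E'
import numpy as np,cv2
from cell import bot,imaging,models
from scipy.spatial.transform import Rotation as R
def pose():
    s=bot.get_state();q=s["tcp_rot"];T=np.eye(4)
    T[:3,:3]=R.from_quat([q[1],q[2],q[3],q[0]]).as_matrix();T[:3,3]=s["position"];return T,s
def cam(n):
    T,s=pose();f=imaging.grab_frame(n)
    C=T@f["hand_eye"] if n=="wrist" else np.linalg.inv(f["extrinsics"])
    return f,C
def cloud(f,C):
    z=f["z_map"];v,u=np.mgrid[:420,:560]
    P=np.stack([(u-f["cx"])/f["fx"]*z,(v-f["cy"])/f["fy"]*z,z],-1)@C[:3,:3].T+C[:3,3]
    P[z==0]=np.nan;return P
def ray_z(f,C,px,h):
    d=C[:3,:3]@np.array([(px[0]-f["cx"])/f["fx"],(px[1]-f["cy"])/f["fy"],1]);return C[:3,3]+d*(h-C[2,3])/d[2]
def save(f,n): cv2.imwrite("pics/"+n,f["image"][:,:,::-1])
E
python3 - <<'E'
from h import *
np.set_printoptions(precision=4,suppress=True)
T,s=pose();print(T,s["time_s"],s["opening"],s["force"])
H={"stand":0,"canister":.02,"canister_handle":.143,"beam":.1,"mat":0,"organiser":0,"jar_mid":.043,"round_jar":.003}
for n in ["top","scene"]:
    f,C=cam(n);save(f,n+"1.png");P=cloud(f,C);print(n,C[:3,3],f["fx"])
    np.savez(n+"1.npz",P=P,im=f["image"])
    for t,h in H.items():
        for d in models.place_of(n,t)[:2]:
            print(t,round(d["p"],2),np.round(d["location"],1),ray_z(f,C,d["location"],h))
E
```

```text
pics
[[-0.9518  0.3068 -0.0008  0.1762]
 [ 0.3068  0.9518 -0.0019  0.5466]
 [ 0.0001 -0.0021 -1.      0.2554]
 [ 0.      0.      0.      1.    ]] 0.0 0.08525296158496681 [-0.6464  0.0642 -0.0519]
top [0.4111 0.0247 1.0764] 446.27757845854114
stand 0.61 [271.9 250. ] [0.5299 0.0146 0.    ]
canister 0.71 [272.6 248.7] [0.5308 0.0131 0.02  ]
canister_handle 0.81 [274.6 244. ] [0.5267 0.0101 0.143 ]
beam 0.89 [270.9 241.3] [0.5382 0.0175 0.1   ]
mat 0.71 [143.4 246.6] [0.543 0.324 0.   ]
organiser 0.95 [405.8 242.6] [ 0.5429 -0.3128  0.    ]
jar_mid 0.78 [407.6 223.6] [ 0.5828 -0.3068  0.043 ]
round_jar 0.8 [412.3 263.2] [ 0.4922 -0.3242  0.003 ]
scene [1.0039 0.4202 1.119 ] 485.7385653781187
stand 0.85 [299.1 219.3] [0.5236 0.0164 0.    ]
canister 0.88 [298.7 218.1] [0.5304 0.0204 0.02  ]
canister_handle 0.66 [300.7 188.6] [0.5225 0.0117 0.143 ]
beam 0.74 [297.4 190.4] [ 0.511  -0.0083  0.1   ]
beam 0.67 [300.5 197.4] [0.52   0.0114 0.1   ]
mat 0.86 [382.4 301.9] [0.5411 0.3153 0.    ]
organiser 0.62 [214.1 152.1] [ 0.5422 -0.3071  0.    ]
jar_mid 0.85 [199.5 150.7] [ 0.5859 -0.3106  0.043 ]
round_jar 0.83 [227.6 138.3] [ 0.4828 -0.316   0.003 ]
round_jar 0.22 [202.5 160.9] [ 0.5871 -0.3042  0.003 ]
```

View pics/top1.png

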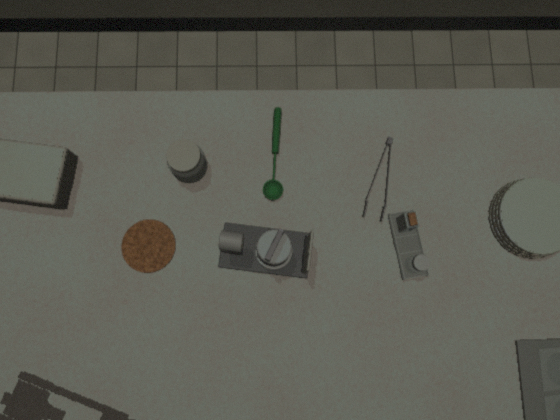

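View pics/scene1.png

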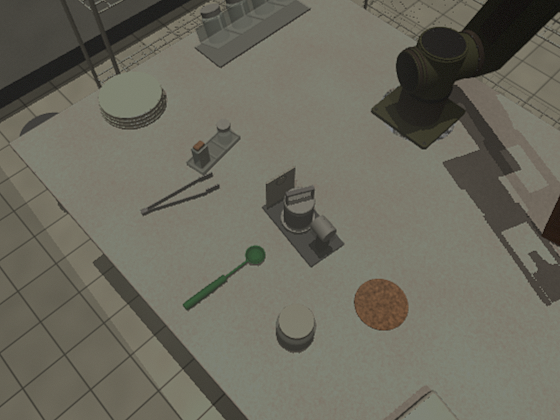

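Run:
```python
import numpy as np,cv2
np.set_printoptions(precision=4,suppress=True)
for n in ["top1","scene1"]:
    d=np.load(n+".npz");P=d["P"];x,y,z=P[...,0],P[...,1],P[...,2]
    def box(name,m):
        q=P[m]
        if len(q)<5: print(name,len(q));return
        c,s,a=cv2.minAreaRect((q[:,:2]*1000).astype(np.float32));print(n,name,len(q),"rect",np.round(c,1),np.round(s,1),round(a,1),"med",np.median(q,0),"zmax",q[:,2].max())
    near=(np.hypot(x-.53,y-.015)<.06)
    box("handle",near&(z>.130)&(z<.16))
    st=(np.hypot(x-.53,y-.015)<.16)
    box("base",st&(z>.004)&(z<.0125))
    box("screenlamp",st&(z>.112)&(z<.128)&(np.hypot(x-.53,y-.015)>.055))
    box("lid",near&(z>.09)&(z<.115))
    box("mat",(np.hypot(x-.543,y-.32)<.09)&(z>.0025)&(z<.01))
    box("jartop",(np.hypot(x-.584,y+.308)<.04)&(z>.065))
    box("round",(np.hypot(x-.488,y+.318)<.035)&(z>.06))
```

```text
top1 handle 197 rect [527.2  10.9] [11.7 70. ] 62.9 med [0.5263 0.0114 0.1479] zmax 0.15387448354525013
top1 base 2881 rect [529.8  15. ] [310.4 318.9] 81.6 med [0.5204 0.0423 0.0081] zmax 0.012499419011637203
top1 screenlamp 526 rect [530.5  29.9] [200.5  89.5] 81.8 med [0.5371 0.0955 0.1209] zmax 0.12730168926051644
top1 lid 772 rect [527.5  10.8] [74.7 75.5] 89.5 med [0.5253 0.0105 0.1056] zmax 0.1132116888922936
top1 mat 2472 rect [542.7 320.4] [176.8 174.7] 80.9 med [0.5436 0.3133 0.0049] zmax 0.009950036030831111
top1 jartop 230 rect [ 588.7 -306. ] [39.8 29.7] 9.3 med [ 0.5879 -0.3027  0.0758] zmax 0.08817882612860284
top1 round 243 rect [ 489.4 -322.4] [36.5 37.5] 1.0 med [ 0.4893 -0.321   0.0734] zmax 0.07848545953278885
scene1 handle 167 rect [528.6  15.9] [14.9 71. ] 64.3 med [0.5307 0.0173 0.1449] zmax 0.15031802017146778
scene1 base 1390 rect [534.7  22.5] [293.7 288.6] 36.7 med [0.5654 0.0654 0.007 ] zmax 0.01248766540754831
scene1 screenlamp 394 rect [532.7  35.5] [202.5  90.5] 81.9 med [0.542  0.1002 0.1183] zmax 0.12713004160355057
scene1 lid 579 rect [531.4  17.3] [73.6 75.2] 16.1 med [0.5359 0.0245 0.1032] zmax 0.11494512519440381
scene1 mat 1358 rect [543.5 319.4] [166.8 172.8] 14.9 med [0.5505 0.3177 0.004 ] zmax 0.009201529628483973
scene1 jartop 148 rect [ 590.  -299.4] [41.1 30.2] 6.8 med [ 0.5937 -0.2955  0.076 ] zmax 0.08522386967629902
scene1 round 150 rect [ 490.4 -316.8] [41.8 36.1] 47.0 med [ 0.4921 -0.3148  0.0703] zmax 0.07621455170083546
```

The top view shows the lamp at (231,241), canister at (274,248), screen at (310,250), mat at (148,246) and organiser at (408,243) with the rectangular jar at (406,222). The scene view agrees: mat on the lamp side (+y), jar at the far end of the organiser (199,151).

```bash
cat >> h.py <<'E'
def go(xyz_mm,yaw_deg):
    """tool-frame shift (mm) & turn for TCP xyz with tool y at yaw (mod 180)"""
    T,s=pose();d=T[:3,:3].T@(np.array(xyz_mm)/1000-T[:3,3])*1000
    cur=np.degrees(np.arctan2(T[1,1],T[0,1]));t=-((yaw_deg-cur+90)%180-90)
    print("shift",np.round(d,1),"turn",round(np.radians(t),3),"yaw",round(cur,1),"t",s["time_s"],"j6",s["joints"][5])
E
python3 -c "
from h import *
go([528,13.5,270],63)"
```

```text
shift [-498.4 -400.2  -13.7] turn 0.159 yaw 72.1 t 0.9 j6 -0.07353839852868561
```

```bash
python3 -m handwheel '[[0.4,[-498,-400,-14],0.16],[0.4,[-498,-400,-14],0.16],[0.4,[-498,-400,-14],0.16],[0.4,[-498,-400,-14],0.16],[0.4,[-498,-400,-14],0.16],[0.4,[-498,-400,-14],0.16],[0.4,[-498,-400,-14],0.16],[0.4,[-498,-400,-14],0.16],[0.4,[-498,-400,-14],0.16],[0.4,[-498,-400,-14],0.16],[0.4,[-498,-400,-14],0.16],[0.4,[-498,-400,-14],0.16],[0.4,[-498,-400,-14],0.16],[0.4,[-498,-400,-14],0.16]]' 60
python3 - <<'E'
from h import *
np.set_printoptions(precision=4,suppress=True)
f,C=cam("wrist");save(f,"w1.png");P=cloud(f,C);x,y,z=np.moveaxis(P,-1,0)
print(f["hand_eye"])
r=np.hypot(x-.528,y-.013)
def box(name,m):
    q=P[m]
    if len(q)<5: print(name,len(q));return
    c,s,a=cv2.minAreaRect((q[:,:2]*1000).astype(np.float32));print(name,len(q),np.round(c,1),np.round(s,1),round(a,1),np.median(q,0))
box("handle",(r<.05)&(z>.135)&(z<.16));box("lid",(r<.06)&(z>.095)&(z<.115));box("sl",(r>.055)&(r<.16)&(z>.112)&(z<.13))
for d in models.place_of("wrist","canister_handle")[:2]: print(d["p"],ray_z(f,C,d["location"],.143))
go([528,13.5,149],63)
E
```

```text
time_s: 2.65
position: [0.5267, 0.0153, 0.2704]
tcp_rot: [-0.0, 0.233, 0.973, 0.0]
force: [-0.8, -0.1, -0.7]
opening: 0.0513
gripper_force: 0.0
[[ 0.0004 -0.9511 -0.3087  0.0792]
 [ 1.      0.0003  0.0004 -0.0015]
 [-0.0002 -0.3087  0.9511 -0.1172]
 [ 0.      0.      0.      1.    ]]
handle 1036 [527.7  11.5] [11.5 69.9] 62.8 [0.5242 0.0128 0.1465]
lid 3360 [527.3  11.2] [75.7 75.4] 64.4 [0.5251 0.0133 0.1045]
sl 2602 [524.6  31.2] [200.2  78.4] 82.2 [0.5353 0.0963 0.1197]
0.7 [0.5287 0.0091 0.143 ]
shift [ -1.5  -0.9 121.5] turn 0.001 yaw 63.1 t 2.75 j6 -1.1526801055743559
```

View pics/w1.png

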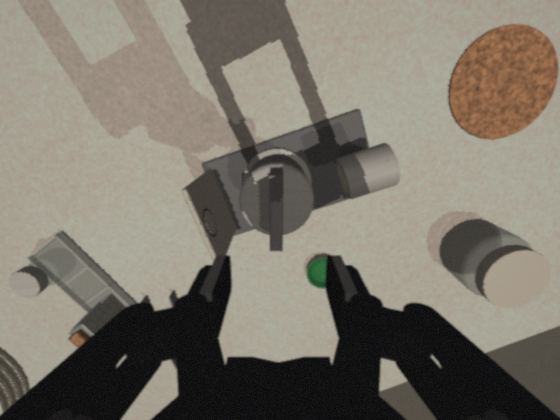

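The wrist view shows the handle bar at (277,208), lying between and parallel to the jaws, with nothing in the way. I'll descend and grip.

```bash
python3 -m handwheel '[[0.4,[-2.5,-3,60],0],[0.4,[-2.5,-3,100],0],[0.4,[-2.5,-3,121],0],[0.4,[-2.5,-3,121],0],[0.4,[-2.5,-3,121],0],[1,[-2.5,-3,121],0],[1,[-2.5,-3,121],0],[1,[-2.5,-3,121],0],[1,[-2.5,-3,121],0],[1,[-2.5,-3,121],0]]' 70
python3 -c "
from h import *
go([528,13.5,279],63)"
```

```text
time_s: 4.0
position: [0.5296, 0.0103, 0.1504]
tcp_rot: [0.001, 0.234, 0.972, 0.001]
force: [1.5, 1.3, 5.9]
opening: 0.0101
gripper_force: 68.6
shift [   2.6    2.3 -128.6] turn -0.001 yaw 63.0 t 4.0 j6 -1.1600245744835302
```

```bash
python3 -m handwheel '[[1,[0,0,-5],0],[1,[0,0,-20],0],[1,[0,0,-45],0],[1,[0,0,-75],0],[1,[0,0,-105],0],[1,[0,0,-130],0],[1,[0,0,-140],0],[1,[0,0,-140],0],[1,[0,0,-140],0]]'
python3 - <<'E'
from h import *
f,C=cam("wrist");save(f,"w2.png")
for t,h in [("mat",0)]:
    for d in models.place_of("wrist",t)[:2]: print(t,d["p"],d["location"],ray_z(f,C,d["location"],h))
T,s=pose();print(s["opening"],s["gripper_force"],s["force"])
P=cloud(f,C);m=models.masks_of("wrist","mat")
if m: q=P[m[0]["region"]];q=q[~np.isnan(q[:,0])];print(cv2.minEnclosingCircle((q[:,:2]*1000).astype(np.float32)),np.median(q,0))
go([543,320,275],63)
E
```

```text
time_s: 5.12
position: [0.5276, 0.01, 0.288]
tcp_rot: [-0.001, 0.234, 0.972, -0.0]
force: [0.0, -0.6, -4.6]
opening: 0.0103
gripper_force: 68.4
0.01054267608114489 68.36364269256592 [-0.54408592 -0.47942252 -4.51491281]
((546.9205932617188, 313.6746826171875), 66.66990661621094) [0.54301576 0.31271683 0.00363967]
shift [127.5 283.   13.1] turn -0.001 yaw 63.0 t 5.275 j6 -1.1600210776569846
```

View pics/w2.png

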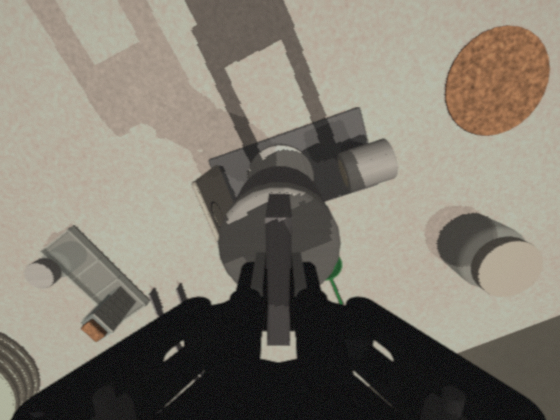

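The canister hangs upright in the jaws, and the mat is clear at (497,80). I'll carry it across at height.

```bash
python3 -m handwheel '[[1,[6,14,0],0],[1,[18,41,0],0],[1,[34,77,0],0],[1,[51,116,0],0],[1,[68,154,0],0],[1,[85,193,0],0],[1,[102,231,0],0],[1,[115,261,0],0],[1,[122,276,0],0],[1,[124,281,0],0],[1,[124,281,0],0],[1,[124,281,0],0],[1,[124,281,0],0]]'
python3 - <<'E'
from h import *
f,C=cam("top");P=cloud(f,C);x,y,z=np.moveaxis(P,-1,0)
f,C=cam("wrist");P=cloud(f,C);m=models.masks_of("wrist","mat")
save(f,"w3.png")
if m: q=P[m[0]["region"]];q=q[~np.isnan(q[:,0])];print(cv2.minEnclosingCircle((q[:,:2]*1000).astype(np.float32)),len(q))
x,y,z=np.moveaxis(P,-1,0);T,s=pose();print(T[:3,3],s["opening"])
k=(np.hypot(x-T[0,3],y-T[1,3])<.06)&(z>.23)&(z<.255);q=P[k];print(cv2.minEnclosingCircle((q[:,:2]*1000).astype(np.float32)),np.median(q,0))
go([544,318,135],63)
E
```

```text
time_s: 6.9
position: [0.5459, 0.3156, 0.2895]
tcp_rot: [0.0, 0.234, 0.972, -0.0]
force: [-0.5, -0.7, -4.4]
opening: 0.0104
gripper_force: 68.4
((544.5737915039062, 313.234619140625), 64.13312530517578) 3135
[0.54591984 0.31603543 0.28946377] 0.01018228955088685
((543.6566772460938, 316.01727294921875), 38.40015411376953) [0.53210993 0.32827161 0.24372473]
shift [  2.6   0.9 154.5] turn -0.001 yaw 62.9 t 7.05 j6 -0.6402921332244071
```

View pics/w3.png

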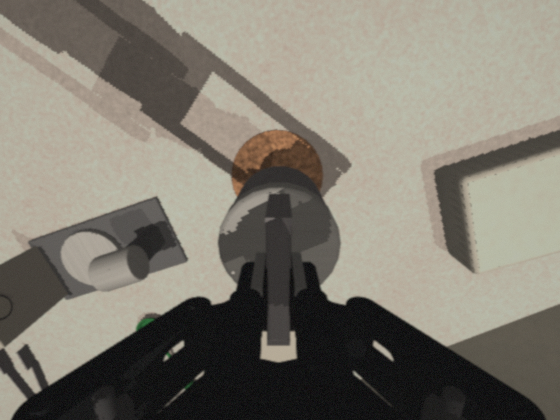

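The canister is centred over the mat at (277,165). Lowering.

```bash
python3 -m handwheel '[[1,[0,0,10],0],[1,[0,0,40],0],[1,[0,0,80],0],[1,[0,0,115],0],[1,[0,0,135],0],[1,[0,0,146],0],[1,[0,0,149],0],[1,[0,0,149],0],[1,[0,0,151],0],[1,[0,0,152],0],[1,[0,0,153],0],[1,[0,0,153],0]]'
```

```text
time_s: 8.55
position: [0.5458, 0.3166, 0.1364]
tcp_rot: [0.0, 0.234, 0.972, 0.0]
force: [0.6, -0.7, -5.3]
opening: 0.0104
gripper_force: 68.4
```

```bash
python3 -m handwheel '[[1,[0,0,0.5],0],[1,[0,0,1],0],[1,[0,0,1.5],0],[1,[0,0,1.5],0]]'; python3 -m handwheel '[[1,[0,0,0.5],0],[1,[0,0,0.5],0]]'
```

```text
time_s: 9.05
position: [0.5458, 0.3166, 0.1347]
tcp_rot: [-0.0, 0.234, 0.972, -0.0]
force: [0.5, 0.3, -5.0]
opening: 0.0105
gripper_force: 68.4
time_s: 9.3
position: [0.546, 0.3167, 0.1345]
tcp_rot: [0.0, 0.234, 0.972, 0.0]
force: [0.3, 0.3, -2.6]
opening: 0.0105
gripper_force: 68.5
```

```bash
python3 -m handwheel '[[1,[0,0,0.5],0],[1,[0,0,0.5],0],[0.4,[0,0,0.5],0],[0.4,[0,0,0.5],0],[0.4,[0,0,0.5],0],[0.4,[0,0,0.5],0],[0.4,[0,0,-10],0],[0.4,[0,0,-40],0],[0.4,[0,0,-90],0],[0.4,[0,0,-140],0],[0.4,[0,0,-140],0]]'
python3 - <<'E'
from h import *
f,C=cam("wrist");P=cloud(f,C);save(f,"w4.png");x,y,z=np.moveaxis(P,-1,0);T,s=pose()
k=(np.hypot(x-T[0,3],y-T[1,3])<.06)&(z>.08)&(z<.095);q=P[k];print(cv2.minEnclosingCircle((q[:,:2]*1000).astype(np.float32)),np.median(q,0),s["force"])
go([587,-306,280],98)
E
```

```text
time_s: 10.68
position: [0.5485, 0.318, 0.2808]
tcp_rot: [0.005, 0.234, 0.972, 0.004]
force: [0.4, 0.5, -0.2]
opening: 0.0515
gripper_force: 0.0
((544.188720703125, 317.8148498535156), 38.25623321533203) [0.54169268 0.31961779 0.08850899] [ 0.62527849  0.19562027 -0.89170927]
shift [-318.8 -537.    -3.8] turn -0.611 yaw 63.0 t 10.725 j6 -0.6402267907060502
```

View pics/w4.png

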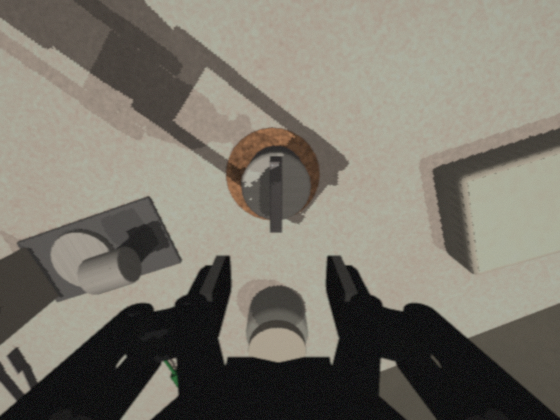

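The canister stands at the mat's centre: lid at (544,318), mat at about (544,317). Next is the jar.

```bash
python3 -m handwheel '[[0.4,[-319,-537,-4],2.53],[0.4,[-319,-537,-4],2.53],[0.4,[-319,-537,-4],2.53],[0.4,[-319,-537,-4],2.53],[0.4,[-319,-537,-4],2.53],[0.4,[-319,-537,-4],2.53],[0.4,[-319,-537,-4],2.53],[0.4,[-319,-537,-4],2.53],[0.4,[-319,-537,-4],2.53],[0.4,[-319,-537,-4],2.53],[0.4,[-319,-537,-4],2.53],[0.4,[-319,-537,-4],2.53],[0.4,[-319,-537,-4],2.53],[0.4,[-319,-537,-4],2.53],[0.4,[-319,-537,-4],2.53],[0.4,[-319,-537,-4],2.53],[0.4,[-319,-537,-4],2.53]]'
python3 - <<'E'
from h import *
np.set_printoptions(precision=4,suppress=True)
T0,s0=pose();print(s0["time_s"],s0["joints"])
f,C=cam("wrist");P=cloud(f,C);save(f,"w5.png");x,y,z=np.moveaxis(P,-1,0)
r=np.hypot(x-.587,y+.306)
def box(n,m):
    q=P[m]
    if len(q)<5: return print(n,len(q))
    c,s,a=cv2.minAreaRect((q[:,:2]*1000).astype(np.float32));print(n,len(q),np.round(c,1),np.round(s,1),round(a,1),np.median(q,0))
box("jar top",(r<.035)&(z>.066)&(z<.1));box("stopper",(r<.035)&(z>.0785)&(z<.1));box("shoulder",(r<.04)&(z>.068)&(z<.0785))
for t,h in [("jar_mid",.043),("jar_stopper",.003),("jar",.003)]:
    for d in models.place_of("wrist",t)[:1]: print(t,d["p"],d["location"],ray_z(f,C,d["location"],h))
go([588,-306,150],-81)
E
```

```text
time_s: 12.85
position: [0.5858, -0.3065, 0.278]
tcp_rot: [-0.0, 0.998, 0.07, -0.0]
force: [0.3, -1.1, 0.2]
opening: 0.051
gripper_force: 0.0
12.85 [-0.546   0.4141  1.2807  0.      1.4474  0.8841]
jar top 854 [ 589.2 -307.2] [40.1 27.8] 7.7 [ 0.5915 -0.3067  0.0804]
stopper 445 [ 589.4 -307. ] [29.6 17.9] 8.4 [ 0.59   -0.3071  0.0823]
shoulder 404 [ 589.2 -307.2] [40.1 27.8] 7.7 [ 0.5944 -0.3057  0.0725]
jar_mid 0.66 [46.3, 185.7] [ 0.5416 -0.023   0.043 ]
jar_stopper 0.88 [276.2, 171.1] [ 0.5927 -0.304   0.003 ]
jar 0.59 [278.3, 175.8] [ 0.5867 -0.3077  0.003 ]
shift [  2.1  -0.4 128.3] turn -0.017 yaw -82.0 t 13.05 j6 0.8846355670457287
```

View pics/w5.png

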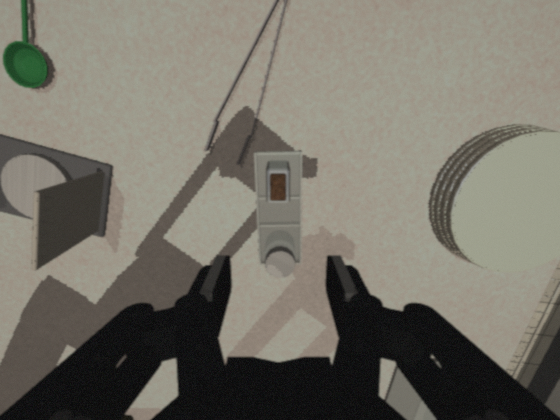

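The jar lies at (278,180) in the image, square between the jaws. The tongs tip at (240,165) is clear of the finger path. Going down.

```bash
python3 -m handwheel '[[0.4,[3,1,55],0],[0.4,[3,1,110],0],[0.4,[3,1,160],0],[0.4,[3,1,200],0],[0.4,[3,1,220],0],[0.4,[3,1,228],0],[0.4,[3,1,228],0],[0.4,[3,1,228],0]]' 40
python3 - <<'E'
from h import *
f,C=cam("wrist");save(f,"w6.png");P=cloud(f,C);x,y,z=np.moveaxis(P,-1,0)
q=P[(np.hypot(x-.589,y+.307)<.04)&(z>.066)&(z<.0785)]
if len(q)>4: print(len(q),cv2.minAreaRect((q[:,:2]*1000).astype(np.float32)))
go([589.2,-307.1,50],-82)
E
```

```text
time_s: 14.05
position: [0.59, -0.3078, 0.0517]
tcp_rot: [0.001, 0.998, 0.07, 0.001]
force: [0.7, -0.0, -0.4]
opening: 0.0514
gripper_force: 0.0
4687 ((591.012939453125, -305.98553466796875), (38.04401779174805, 77.63240051269531), 6.685824871063232)
shift [-0.6 -0.8  1.8] turn 0.0 yaw -82.0 t 14.1 j6 0.8865618450849829
```

View pics/w6.png

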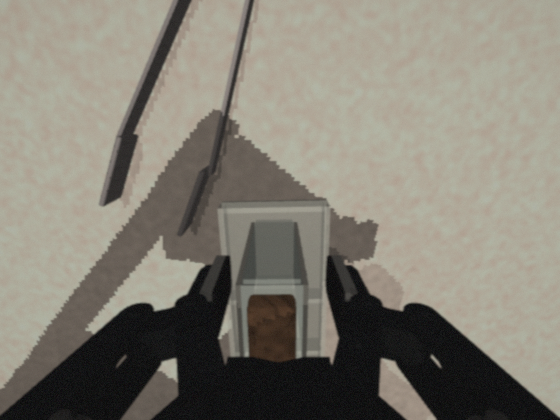

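The jar sits square between the fingers, centred at column 271, about 1 mm left of the jaw centre. I'll close the gripper and lift.

```bash
python3 -m handwheel '[[0.4,[-0.5,-1,1],0],[0.4,[-0.5,-1,1],0],[1,[-0.5,-1,1],0],[1,[-0.5,-1,1],0],[1,[-0.5,-1,1],0],[1,[-0.5,-1,1],0],[1,[-0.5,-1,1],0]]' 40; python3 -m handwheel '[[1,[0,0,-3],0],[1,[0,0,-10],0],[1,[0,0,-30],0],[1,[0,0,-65],0],[1,[0,0,-110],0],[1,[0,0,-150],0],[1,[0,0,-170],0],[1,[0,0,-175],0],[1,[0,0,-175],0]]'
python3 - <<'E'
from h import *
np.set_printoptions(precision=4,suppress=True)
f,C=cam("wrist");save(f,"w7.png");P=cloud(f,C);T,s=pose()
# stopper/shoulder in tool frame
Q=(P-T[:3,3])@T[:3,:3]*1000
k=(abs(Q[...,0])<30)&(abs(Q[...,1])<20)&(Q[...,2]<-12)&(Q[...,2]>-42)
q=Q[k];print(len(q),np.percentile(q,[2,50,98],axis=0))
f,C=cam("top");P=cloud(f,C);x,y,z=np.moveaxis(P,-1,0)
r=np.hypot(x-.53,y-.015);q=P[(r<.15)&(z>.112)&(z<.128)]
print(cv2.minAreaRect((q[:,:2]*1000).astype(np.float32)))
go([528.5,12,200],172)
E
```

```text
time_s: 14.98
position: [0.5885, -0.3064, 0.0496]
tcp_rot: [0.0, 0.998, 0.07, 0.0]
force: [0.3, 0.3, 2.9]
opening: 0.0276
gripper_force: 39.9
time_s: 16.1
position: [0.588, -0.3061, 0.2239]
tcp_rot: [-0.0, 0.998, 0.07, -0.0]
force: [-0.4, 0.6, -0.6]
opening: 0.0274
gripper_force: 39.5
7953 [[-10.753  -18.3658 -35.0261]
 [ 11.5222   1.0392 -24.6418]
 [ 21.0581  18.4387 -13.1837]]
((530.1387329101562, 30.004371643066406), (200.56820678710938, 89.69508361816406), 82.0832748413086)
shift [ -14.1 -322.9   23.3] turn -1.291 yaw -82.0 t 16.2 j6 0.8873080024042554
```

View pics/w7.png

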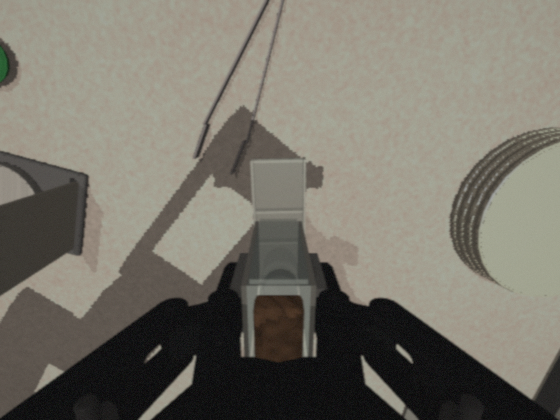

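The jar is firmly held with the fingers on its frosted sides, and the stopper is free at (279,327). Moving over the stand at height.

```bash
python3 -m handwheel '[[1,[-1,-15,0],-0.06],[1,[-2,-45,0],-0.18],[1,[-4,-85,0],-0.34],[1,[-5,-125,0],-0.5],[1,[-7,-165,0],-0.66],[1,[-9,-205,0],-0.82],[1,[-11,-245,0],-0.98],[1,[-13,-280,0],-1.13],[1,[-14,-310,0],-1.24],[1,[-14,-323,0],-1.293],[1,[-14,-323,0],-1.293],[1,[-14,-323,0],-1.293],[1,[-14,-323,0],-1.293]]'
python3 - <<'E'
from h import *
np.set_printoptions(precision=4,suppress=True)
f,C=cam("wrist");save(f,"w8.png");P=cloud(f,C);x,y,z=np.moveaxis(P,-1,0)
r=np.hypot(x-.528,y-.012)
def box(n,m):
    m=cv2.morphologyEx(m.astype(np.uint8),cv2.MORPH_OPEN,np.ones((3,3)))>0;q=P[m]
    if len(q)<5: return print(n,len(q))
    c,s,a=cv2.minAreaRect((q[:,:2]*1000).astype(np.float32));print(n,len(q),np.round(c,1),np.round(s,1),round(a,1),np.median(q,0),cv2.minEnclosingCircle((q[:,:2]*1000).astype(np.float32)))
box("sl",(r<.15)&(z>.112)&(z<.128));box("ped",(r<.06)&(z>.016)&(z<.025))
box("base",(r<.15)&(z>.005)&(z<.012))
u=np.array([.1375,.9905]);sy=(x-.5276)*u[0]+(y-.0115)*u[1]
box("lamp",(r<.15)&(z>.11)&(z<.128)&(sy>.06));box("screen",(r<.15)&(z>.09)&(z<.13)&(sy<-.06))
box("lampfull",(r<.15)&(z>.085)&(z<.128)&(sy>.06))
go([527.6,11.5,106.6],172.1)
E
```

```text
time_s: 17.82
position: [0.5298, 0.0106, 0.2242]
tcp_rot: [0.0, 0.755, 0.656, -0.0]
force: [0.3, -0.2, -1.1]
opening: 0.0277
gripper_force: 39.6
sl 3552 [542.  104.9] [50.2 35.4] 81.7 [0.5421 0.1059 0.1195] ((541.9514770507812, 104.65725708007812), 29.173768997192383)
ped 4529 [529.3  14.8] [81.3 88.5] 82.2 [0.5294 0.0144 0.0196] ((528.6300659179688, 10.999320030212402), 44.80769729614258)
base 7863 [578.2  24.1] [213.7 203.8] 81.8 [0.5408 0.0627 0.0075] ((552.1903076171875, 27.300628662109375), 129.29759216308594)
lamp 3768 [542.  104.9] [50.2 38. ] 81.6 [0.5421 0.106  0.1193] ((541.7492065429688, 104.62614440917969), 29.837522506713867)
screen 0
lampfull 4186 [542.  104.7] [50.5 43.9] 81.8 [0.5421 0.1058 0.1188] ((541.751220703125, 105.31832885742188), 31.75392723083496)
shift [  0.6  -2.3 117.6] turn -0.002 yaw -8.0 t 17.875 j6 0.08030770470207678
```

View pics/w8.png

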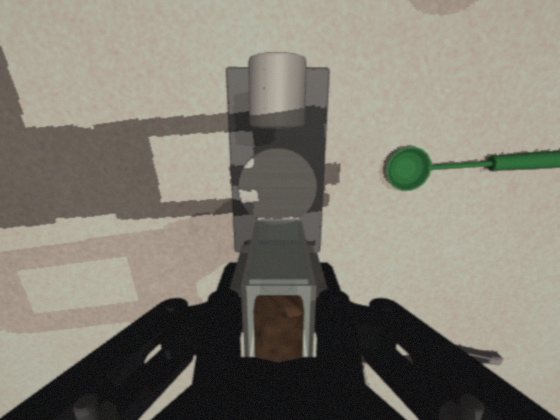

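The lamp (277,90) and pedestal (278,185) line up with the held jar. Stand origin refined to (528.7, 11.0). Lowering into the beam.

```bash
python3 -m handwheel '[[1,[0,-1,8],0],[1,[0,-1,28],0],[1,[0,-1,55],0],[1,[-0.4,-1.2,82],0],[1,[-0.4,-1.2,103],0],[1,[-0.4,-1.2,114],0],[1,[-0.4,-1.2,117.6],0],[1,[-0.4,-1.2,117.6],0],[1,[-0.4,-1.2,117.6],0],[1,[-0.4,-1.2,117.6],0],[1,[-0.4,-1.2,117.6],0]]'
python3 - <<'E'
from h import *
f,C=cam("scene");cv2.imwrite("pics/s9.png",cv2.resize(f["image"][100:340,180:460,::-1],None,fx=2.5,fy=2.5))
T,s=pose();print(s["position"],s["force"],s["gripper_force"],s["joint_velocities"]);go([528.6,10.4,106.6],172.1)
E
```

```text
time_s: 19.25
position: [0.5285, 0.0113, 0.1071]
tcp_rot: [0.0, 0.754, 0.657, 0.0]
force: [0.2, 0.3, -0.2]
opening: 0.0275
gripper_force: 39.6
[0.52843601 0.01133445 0.10706095] [ 0.32084255  0.31512645 -1.03430806] 39.5745974779129 [-0.00023456  0.00120506  0.00198152 -0.001185   -0.00232066  0.00081035]
shift [-0.9  0.3  0.5] turn -0.0 yaw -7.9 t 19.3 j6 0.0794866153963148
```

View pics/s9.png

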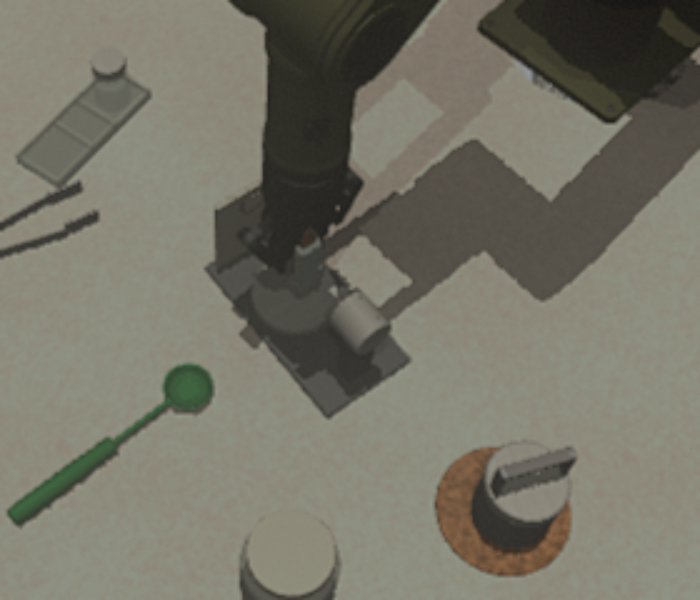

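The canister is upright on the mat at (515,505), and the jar is held above the pedestal between the lamp (360,320) and the screen (235,230), within about 1 mm of the target. Handing in.

```bash
python3 -c "
from cell import bot
print(bot.close_job())"
```

```text
the job is handed in; nothing more can be done
None
```

The job is handed in at about 19 s: the canister stands upright on the cork mat, and the gripper is holding the rectangular jar by its frosted sides, upright in the lamp's beam, within about 1 mm of the half-way point by my measurements, with its clear ends facing lamp and screen.

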